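# Load the press feeder and hold its dead-man plunger in the run position

### The job

Tip all six brass slugs from the orange cup into the steel feeder bowl and stand the empty cup upright on the bench again. Then push the black palm knob of the hold-to-run station down with the gripper until the collar's rim is in the green band of the stem (half of its stroke, about 12 mm) and finish while holding it there, still pushing; never push it through to the bottom, where the cut-out trips, and leave the other things on the bench where they are.

Things in the scene. Friction and masses are not known exactly. Their poses are not given: they have to be found in the camera images.
- cup_center (a point): middle (22 mm above the underside) of the orange flared plastic cup: 44 mm tall, 48 mm across at the foot, 88 mm across at the open rim, wall 3 mm, about 160 g empty, steady on its foot. z is up out of the mouth, x points away from the handle. It starts upright on the bench with six slugs in it
- cup_handle (a point): grip point of the cup's straight black handle: a level flat-sided bar 14 mm wide, 18 mm tall and 82 mm long, sticking out of the cup's side; this point is 32 mm above the cup's underside and 85 mm from the cup's axis (bar runs from 38 to 120 mm from that axis). x points along the bar towards the cup, y across the bar, z up
- slug1_center (a point): centre of a brass hexagonal slug, 15 mm across corners, 13 mm long, 16 g; starts in the cup
- slug2_center (a point): centre of a brass hexagonal slug, 15 mm across corners, 13 mm long, 16 g; starts in the cup
- slug3_center (a point): centre of a brass hexagonal slug, 15 mm across corners, 13 mm long, 16 g; starts in the cup
- slug4_center (a point): centre of a brass hexagonal slug, 15 mm across corners, 13 mm long, 16 g; starts in the cup
- slug5_center (a point): centre of a brass hexagonal slug, 15 mm across corners, 13 mm long, 16 g; starts in the cup
- slug6_center (a point): centre of a brass hexagonal slug, 15 mm across corners, 13 mm long, 16 g; starts in the cup
- feeder_bowl (a point): centre of the inner floor of the feeder's open steel bowl, 41 mm above the bench. The bowl is fixed to the bench: inner radius about 57 mm at the floor and 76 mm at the rim, outer radius 80 mm at the rim
- feeder_rim (a point): centre of the feeder bowl's mouth, level with the rim, 95 mm above the bench, z up
- station: hold-to-run station fixed to the bench: yellow box 100 x 90 x 30 mm with an upright black collar 54 mm across whose top rim is 60 mm above the bench; origin under its centre
- knob_top (a point): top of the black palm knob, 38 mm across and 14 mm thick, on the station's spring plunger; this point is the centre of its flat top, 100 mm above the bench when released. It moves straight down. Under it the stem (26 mm across) has bands 8 mm (white, lowest), 8 mm (green) and 10 mm (red, uppermost) that sink one after another into the collar
- plunger (a joint): how far the plunger is pressed down, m: 0 released, 0.024 bottomed. The collar's rim stands in the green band from 0.008 to 0.016 (run position, middle 0.012). A spring pushes back with 3.4 N at the start rising by 0.4 N per mm (about 8 N at 12 mm); it springs back up when let go
- tape_roll: roll of blue masking tape lying flat, 100 mm across, 25 mm tall; bystander, origin under its centre
- glue_jar: amber jar, 60 mm across, 85 mm tall; bystander, origin under its centre
- wrench: steel wrench lying on the bench; bystander
- screwdriver: screwdriver lying on the bench; bystander
- brush: brush lying on the bench; bystander
- die_block: dark steel block 70 x 50 x 30 mm; bystander, origin under its centre
Things that resemble listed ones, but are neither listed nor needed, are in the scene too. Leave any purple look-alike of the station alone.

How it is judged (in metres and radians):
On the way, in this order (a step that is already met when the one before it is completed fails the run):
1. all six slugs lie in the feeder bowl (horizontal distance between each of slug1_center, slug2_center, slug3_center, slug4_center, slug5_center, slug6_center and feeder_bowl below 0.078 m and z of slug1_center in the frame of feeder_bowl between -0.002 and 0.05 m and z of slug2_center in the frame of feeder_bowl between -0.002 and 0.05 m and z of slug3_center in the frame of feeder_bowl between -0.002 and 0.05 m and z of slug4_center in the frame of feeder_bowl between -0.002 and 0.05 m and z of slug5_center in the frame of feeder_bowl between -0.002 and 0.05 m and z of slug6_center in the frame of feeder_bowl between -0.002 and 0.05 m), for 0.2 s.
2. the empty cup stands upright on the bench (height (world z) of cup_center between 0.017 and 0.027 m and angle between cup_center's own z axis and vertical below 0.12 rad), for 0.3 s.
3. the palm knob is held in the green band by the arm (value of joint plunger between 0.008 and 0.016 m and contact force between any of the fingers, the arm and plunger above 2 N), for 1 s.
At the end, for the whole second after the job is handed in: The program finishes while the gripper keeps the palm knob pressed 8 to 16 mm (collar rim in the green band) with at least 2 N; all six slugs lie in the feeder bowl and the cup stands upright on the bench (within 5 mm of its height, under 0.12 rad of tilt) (all of step 1 and all of step 2 and all of step 3); the arm keeps its last pose, push and grip.
It fails at once if the plunger is pushed through towards the bottom (past 21 mm) (value of joint plunger above 0.021 m).
It fails at once if a bystander is moved by more than 40 mm (distance of any of tape_roll, glue_jar, wrench, screwdriver, brush, die_block from where it was at the start of the episode above 0.04 m).
It also fails if it takes over 64 s, if anything falls off the work surface, if the arm or the gripper's body presses on something with over 40 N, if the wrist force passes 120 N, or if a joint passes its speed limit or range.

### The arm

A 6-joint arm with a two-finger parallel gripper is mounted at the origin on the work surface. World frame = base frame: x ahead of the robot, y to its left, z up, the work surface at z = 0. Lengths are in m, angles in degrees, forces in N, time in s.
With the tool pointing down it reaches from about 0.4 to 0.825 m from the base axis. Payload 7 kg.
Tool frame: the origin (TCP) lies between the finger pads; the fingertips stand 19 mm ahead of it and the grasp point (between the pads) is the TCP; z points along the fingers, y is the line along which they close (so a half turn about z gives the same grasp; the last joint's range is limited). The gripper opens to 88 mm and grips with 3 to 60 N. Pads are 19 mm wide; open, the fingers measure 130 mm over their backs; the gripper's body (78 mm by 193 mm) begins 47 mm behind the grasp point.
Start: joints at [83.486, 20.546, 0.682, 0, -70.136, -16.507], TCP at [0.264, 0.621, 0.246] pointing down, gripper open.
Joint ranges: [-176.03, 176.03], [-82.01, 121.73], [-58.28, 71.71], [-173.87, 95.51], [-174.79, -0.11], [-173.66, 173.66]. Speed limits (degrees/s): [136.94, 136.94, 172.46, 180, 180, 180].

### API

Orientations are given as [roll, pitch, yaw] about the fixed x, y, z axes, in that order (R = Rz(yaw) Ry(pitch) Rx(roll)).
In Python, from plant import get_obs, snapshot, close_job, spot_in, spot_point gives the robot as it stands.
- The arm moves only by the tool play_rows, never from a script. Its argument "plan" is a list of rows, each a list of 6 numbers: the shift along the tool's x, y, z in cm, then the turn, a rotation vector about the tool's x, y, z in degrees. A call has 1 to 20 rows; each row shifts and turns the commanded pose from where the row before left it, along the tool's axes as they then stand; what a row does not reach is not made up. A row lasts 1/12 s, in which the tool goes at most 41.7 mm and 7.16 degrees, less where a joint would pass 70% of its speed; a pose out of reach is approached as far as the arm can. A call is refused whole if a number of a shift passes 4.17 or a number of a turn 7.16, either way. A call with a gripper value outside its range is refused whole. "grip" is the finger opening in cm, from 0 to 8.76, set as the call begins (left out, the last holds). The fingers move at their own pace and stop on an object; the grip force is fixed at half the most. Time passes only in rows, so rows that do not move let the fingers close. It gives the time, the measured TCP pose, the force, the opening and the grip force at its end, in the units of the state.
- get_obs(): the state, without advancing time (a new reading comes with each control period).
- snapshot(name): name is "scene" or "top" or "wrist"; returns a dict with "frame" (384x512x3 uint8, red, green, blue), "fx", "fy", "cx", "cy" (pixels), "position" and "attitude" of the camera in the world. Camera axes: x right, y down, z forward; pixel columns grow to the right and rows downward; lengths in m; the calibration is good to about 2 mm. The wrist camera is an equidistant fisheye: a pixel r from the principal point sees the ray r / f radians off the axis. A picture is of the moment at which its call begins. There is no depth.
- close_job(): hands the job in; it is judged then, once.
Trained networks look in the newest picture that a camera, given by its name, has taken for a name from the list of things; names that differ only in an ending like _2 or _b are one class to them, and where a whole thing is asked for, a point or a joint stands for the part that bears it (a point fixed in the world has none). Each returns a list of dicts, best first, with "score" (0 to 1); they miss things now and then, are a little off and sometimes report something else, mostly with a low value. They report only what shows in the picture. A call takes as long as a camera call. They do not tell look-alikes from the thing itself.
- spot_in(camera, thing): "position" ([x, y, z] in m, in world coordinates, good to about 4 mm: the middle of the surface that is visible of it).
- spot_point(camera, thing): "position" ([x, y, z] in m, in world coordinates, good to about 4 mm: a listed point, or the origin of a listed thing).
The state is a dict: "clock": time; "joint_pos": joint angles; "qvel": joint speeds; "tau": joint torques, N m; "tool_pos": TCP position; "orientation": TCP orientation; "force": force on the tool from outside, world axes, zero at the start; "moment": the same for the moment, N m; "opening": finger opening in m; "gripper_force": force on a finger pad.
Only numpy, scipy, OpenCV 4.12 (cv2) and the standard library are available. Lean on these libraries where they do the work, as an engineer would, in place of code of your own. Each camera call takes 0.05 s, during which the arm holds its last target. There are 200 camera calls.

## Working session

There is one attempt and no reset: what is moved stays moved. The work goes in short steps, Python scripts to look and compute and a tool call to move; the robot and the scene stay as the last step left them, time stands still between calls to the robot, and variables do not carry over. Pictures are saved under pics/ and viewed, at most 10 in all, crops included, and the job is handed in when it is done.

Besides the shell and the picture viewer there is one more tool, called after "Emit:" as name(argument=value, ...), one argument or row to a line, values as JSON. play_rows: Moves the arm, as the interface text tells. Its arguments: {"type":"object","properties":{"plan":{"type":"array","items":{"type":"array","items":{"type":"number"}}},"grip":{"type":"number"}},"required":["plan"]}

```bash
mkdir -p pics; python3 - <<'E'
from plant import *
import cv2,numpy as np
o=get_obs();print({k:np.round(v,3).tolist() for k,v in o.items()})
ims=[]
for c in("scene","top"):
    s=snapshot(c);ims.append(s["frame"]);print(c,s["fx"],s["cx"],s["cy"],np.round(s["position"],3),np.round(s["attitude"],3))
    for t in("cup_center","cup_handle","feeder_rim","feeder_bowl","station","knob_top","tape_roll","glue_jar","wrench","screwdriver","brush","die_block","slug1_center"):
        print(t,[(np.round(r["position"],3).tolist(),round(r["score"],2)) for r in spot_point(c,t)[:3]])
    cv2.imwrite(f"pics/{c}0.png",cv2.resize(s["frame"][:,:,::-1],(768,576)))
E
```

```text
{'clock': 0.0, 'joint_pos': [83.487, 20.591, 0.633, -0.019, -70.136, -16.506], 'qvel': [-0.109, 0.094, 0.086, 0.011, -0.003, -0.015], 'tau': [0.0, -58.272, 29.307, 6.997, 0.007, -0.0], 'tool_pos': [0.264, 0.621, 0.245], 'orientation': [179.904, -0.01, -23.026], 'force': [-0.332, -0.292, 0.391], 'moment': [-0.067, 0.038, 0.016], 'gripper_force': 0.0, 'opening': 0.088}
scene 447.2107394649886 258.3423208794274 202.52294749989363 [ 1.335 -0.151  0.94 ] [-136.173    0.394   73.213]
cup_center [([0.591, 0.023, 0.024], 0.96), ([0.596, 0.016, 0.023], 0.3)]
cup_handle [([0.512, 0.004, 0.035], 0.59)]
feeder_rim [([0.523, -0.303, 0.091], 0.74)]
feeder_bowl [([0.526, -0.303, 0.042], 0.73), ([0.515, 0.284, 0.099], 0.49), ([0.51, 0.002, 0.036], 0.15)]
station [([0.514, 0.28, 0.002], 0.96), ([0.459, 0.464, 0.002], 0.77), ([0.658, 0.398, 0.0], 0.77)]
knob_top [([0.655, 0.4, 0.1], 0.71), ([0.515, 0.285, 0.098], 0.61), ([0.458, 0.463, 0.101], 0.49)]
tape_roll [([0.746, 0.037, -0.003], 0.95)]
glue_jar []
wrench [([0.763, -0.153, -0.0], 0.72), ([0.718, -0.316, -0.0], 0.7), ([0.527, -0.304, 0.044], 0.17
[... 245 characters left out ...]
.391] [-168.788    0.179  -89.204]
cup_center [([0.587, 0.021, 0.017], 0.82)]
cup_handle [([0.505, 0.005, 0.033], 0.71)]
feeder_rim [([0.523, -0.303, 0.096], 0.73)]
feeder_bowl [([0.522, -0.3, 0.041], 0.98)]
station [([0.518, 0.282, -0.002], 0.98), ([0.654, 0.394, 0.002], 0.91), ([0.458, 0.464, 0.0], 0.66)]
knob_top [([0.462, 0.462, 0.1], 0.64), ([0.516, 0.288, 0.093], 0.61), ([0.653, 0.397, 0.099], 0.49)]
tape_roll [([0.75, 0.04, 0.002], 0.63)]
glue_jar [([0.763, -0.153, 0.001], 0.89)]
wrench [([0.717, -0.314, 0.0], 0.58)]
screwdriver [([0.373, 0.24, -0.002], 0.84), ([0.579, 0.03, 0.023], 0.41)]
brush [([0.372, -0.242, 0.002], 0.65)]
die_block [([0.738, 0.16, -0.001], 0.88)]
slug1_center []
```

View pics/scene0.png

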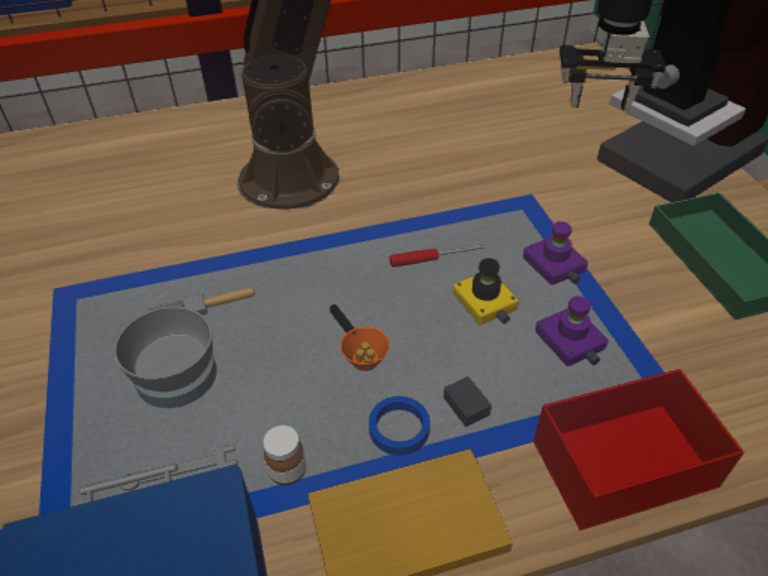

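View pics/top0.png

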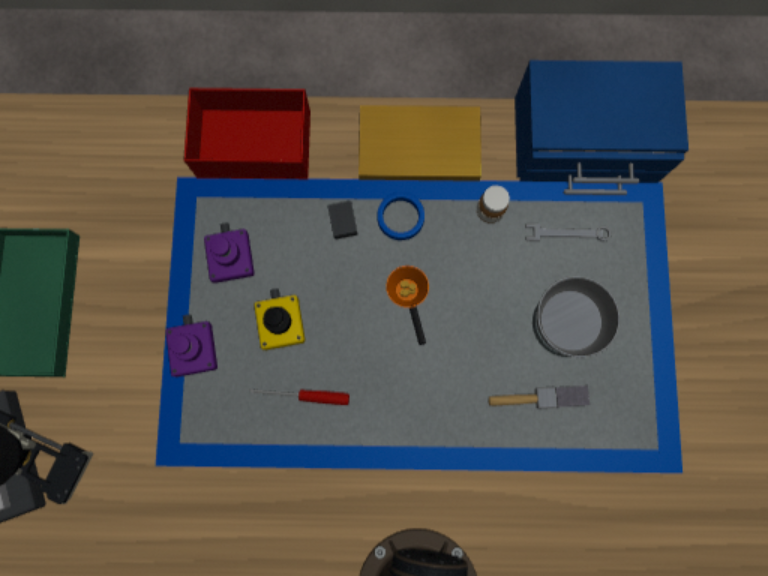

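The scene picture shows the cup at px (365,347), its handle towards the base at (343,320), the bowl at (165,350) and the real yellow station at (487,295). The two others at (555,255) and (572,335) are purple decoys. First I go above the handle.

Emit:
play_rows(
  plan=[
    [2.3,2.35,0,0,0,0],
    [2.3,2.35,0,0,0,0],
    [2.3,2.35,0,0,0,0],
    [2.3,2.35,0,0,0,0],
    [2.3,2.35,0,0,0,0],
    [2.3,2.35,0,0,0,0],
    [2.3,2.35,0,0,0,0],
    [2.3,2.35,0,0,0,0],
    [2.3,2.35,0,0,0,0],
    [2.3,2.35,0,0,0,0],
    [2.3,2.35,0,0,0,0],
    [2.3,2.35,0,0,0,0],
    [2.3,2.35,0,0,0,0],
    [2.3,2.35,0,0,0,0],
    [2.3,2.35,0,0,0,0],
    [2.3,2.35,0,0,0,0],
    [2.3,2.35,0,0,0,0],
    [2.3,2.35,0,0,0,0],
    [2.3,2.35,0,0,0,0],
    [2.3,2.35,0,0,0,0],
  ],
  grip=6,
)

```text
clock: 3.07
tool_pos: [0.5039, 0.0071, 0.246]
orientation: [-180.0, -0.0, -23.0]
force: [1.6, -0.0, 1.1]
opening: 0.06
gripper_force: 0.0
```

```bash
cat > lg.py <<'E'
from plant import *
import numpy as np,json
def log():
    o=get_obs(); r=[np.round(o[k],4).tolist() for k in("joint_pos","tool_pos","orientation")]
    open("log.jsonl","a").write(json.dumps(r)+"\n"); print(round(o["clock"],2),r,np.round(o["force"],1),o["opening"])
    return o
if __name__=="__main__": log()
E
echo '[[83.486,20.546,0.682,0,-70.136,-16.507],[0.264,0.621,0.246],[180,0,-23.02]]'>log.jsonl
python3 lg.py
```

```text
3.07 [[23.1815, 4.2465, -20.4587, 0.0035, -65.2431, 43.803], [0.5039, 0.0071, 0.246], [-179.9649, -0.0381, -23.014]] [ 1.6 -0.   1.1] 0.05995862194426237
```

Emit:
play_rows(
  plan=[
    [0,0,1.5,0,0,-7],
    [0,0,1.5,0,0,-7],
    [0,0,1.5,0,0,-7],
    [0,0,1.5,0,0,-7],
    [0,0,1.5,0,0,-7],
    [0,0,0,0,-5,0],
    [0,0,0,0,-5,0],
    [0,0,0,0,-5,0],
    [0,0,0,0,-5,0],
    [0,0,0,0,-5,0],
    [0,0,0,0,0,0],
  ],
)

```text
clock: 3.98
tool_pos: [0.5045, 0.009, 0.1681]
orientation: [180.0, 25.5, 12.0]
force: [-0.1, -0.6, -0.4]
opening: 0.0601
gripper_force: 0.0
```

```bash
python3 lg.py
```

```text
3.98 [[20.537, 23.7709, -8.3867, -3.6698, -83.1071, 82.6839], [0.5045, 0.009, 0.1681], [179.9599, 25.495, 11.9544]] [-0.1 -0.6 -0.4] 0.060058597190537445
```

Emit:
play_rows(
  plan=[
    [0,0,0,0,7,0],
    [0,0,0,0,7,0],
    [0,0,0,0,7,0],
    [0,0,0,0,7,0],
    [0,0,0,0,7,0],
    [0,0,0,0,7,0],
    [0,0,0,0,7,0],
  ],
)

```text
clock: 4.57
tool_pos: [0.5042, 0.0089, 0.1726]
orientation: [-179.9, -23.8, 11.9]
force: [2.7, -4.3, 1.9]
opening: 0.0601
gripper_force: 0.0
```

```bash
python3 lg.py; cat > fk.py <<'E'
import numpy as np,json
from scipy.spatial.transform import Rotation as R
from scipy.optimize import least_squares
D=[json.loads(l) for l in open("log.jsonl")]
rot=lambda ax,d:R.from_euler(ax,d,degrees=True)
# joint zero: forearm & tool along arm x; tool frame C
def fk(p,q,s=(1,1)):
    a1,y1,d1,L2,d4,a3,d6,c=p
    A=rot('z',q[0]);B=A*rot('y',q[1]);Cc=B*rot('y',-q[2]);W=Cc*rot('x',s[0]*q[3])*rot('y',-q[4]);T=W*rot('x',s[1]*q[5])*rot('x',c)*rot('y',90)
    pos=A.apply([a1,y1,d1])+B.apply([0,0,L2])+Cc.apply([d4,0,a3])+W.apply([d6,0,0])
    return pos,T
def fit(s):
    def f(p):
        e=[]
        for q,x,o in D:
            P,T=fk(p,q,s);e+=list(P-x)+list((T.inv()*rot('xyz',o)).as_rotvec()*.3)
        return np.r_[e,(p[:7]-p0[:7])*1e-4]
    best=None
    for c in(0,90,180,-90):
        p0=np.array([.05,-.19,.35,.4,.4,0,.25,c]);r=least_squares(f,p0,x_scale=[.1]*7+[30])
        if best is None or r.cost<best.cost:best=r
    return best
if __name__=="__main__":
    b=min(((fit(s),s) for s in((1,1),(1,-1),(-1,1),(-1,-1))),key=lambda t:t[0].cost)
    print(b[1],b[0].cost,np.round(b[0].x,4)); np.save("p.npy",np.r_[b[0].x,b[1]])
    print(np.round(b[0].fun[:6*len(D)].reshape(-1,6),4))
E
python3 fk.py
```

```text
4.57 [[27.0152, -4.4385, -50.7199, 16.4724, -21.4217, 60.7566], [0.5042, 0.0089, 0.1726], [-179.9089, -23.8125, 11.9269]] [ 2.7 -4.3  1.9] 0.06013441397678972
(-1, -1) 0.00039034543182561775 [ 8.430000e-02 -1.894000e-01  1.715000e-01  6.082000e-01  3.662000e-01
  1.060000e-02  3.907000e-01  2.699998e+02]
[[-0.0025 -0.0009 -0.0101 -0.     -0.     -0.    ]
 [-0.0002  0.0025 -0.002  -0.      0.      0.    ]
 [ 0.0016  0.0048  0.0215 -0.      0.      0.    ]
 [ 0.0015 -0.0091 -0.0094 -0.     -0.      0.    ]]
```

```bash
cat > lin.py <<'E'
from fk import *
def rows(q):
    A=rot('z',q[0]);B=A*rot('y',q[1]);C=B*rot('y',-q[2]);F=C*rot('x',-q[3]);W=F*rot('y',-q[4]);return [A,B,C,F,W]
def test(cols):
    M=np.vstack([np.column_stack([rows(q)[i].as_matrix()[:,j] for i,j in cols]) for q,_,_ in D]);y=np.hstack([x for _,x,_ in D])
    v=np.linalg.lstsq(M,y,rcond=1e-6)[0];return np.abs(M@v-y).max(),v
if __name__=="__main__":
    base=[(0,0),(0,2),(1,2),(2,0),(4,0)]
    import itertools
    ex=[(0,1),(1,0),(2,2),(4,1),(4,2),(3,1)]
    for n in(1,2,3):
        for e in itertools.combinations(ex,n):
            r,v=test(base+list(e)); 
            if r<.004: print(e,round(r,4),np.round(v,3))
E
python3 lin.py
```

```text
((4, 1),) 0.0002 [-0.     0.2    0.601  0.464  0.358 -0.192]
((3, 1),) 0.0002 [-0.     0.2    0.601  0.464  0.358 -0.192]
((0, 1), (4, 1)) 0.0001 [-0.001  0.2    0.601  0.465  0.358  0.001 -0.193]
((0, 1), (3, 1)) 0.0001 [-0.001  0.2    0.601  0.465  0.358  0.001 -0.193]
((1, 0), (4, 1)) 0.0002 [-0.     0.2    0.601  0.464  0.359 -0.    -0.192]
((1, 0), (3, 1)) 0.0002 [-0.     0.2    0.601  0.464  0.359 -0.    -0.192]
((2, 2), (4, 1)) 0.0002 [-0.001  0.199  0.601  0.464  0.359  0.001 -0.192]
((2, 2), (3, 1)) 0.0002 [-0.001  0.199  0.601  0.464  0.359  0.001 -0.192]
((4, 1), (4, 2)) 0.0002 [-0.001  0.2    0.601  0.464  0.358 -0.192  0.   ]
((4, 1), (3, 1)) 0.0002 [-0.     0.2    0.601  0.464  0.358 -0.096 -0.096]
((4, 2), (3, 1)) 0.0002 [-0.001  0.2    0.601  0.464  0.358  0.    -0.192]
((0, 1), (1, 0), (4, 1)) 0.0001 [-0.     0.199  0.601  0.465  0.358  0.002 -0.001 -0.194]
((0, 1), (1, 0), (3, 1)) 0.0001 [-0.     0.199  0.601  0.465  0.358  0.002 -0.001 -0.194]
((0, 1), (2, 2), (4, 1)) 0.0001 [-0.001  0.199  0.601  0.465  0.358  0.001  0.    -0.193]
((0, 1), (2, 2), (4, 2)) 0.0031 [
[... 526 characters left out ...]
, 1)) 0.0002 [-0.001  0.199  0.601  0.464  0.359  0.     0.001 -0.192]
((1, 0), (4, 1), (4, 2)) 0.0001 [-0.     0.199  0.601  0.464  0.359 -0.001 -0.192  0.   ]
((1, 0), (4, 1), (3, 1)) 0.0002 [-0.     0.2    0.601  0.464  0.359 -0.    -0.096 -0.096]
((1, 0), (4, 2), (3, 1)) 0.0001 [-0.     0.199  0.601  0.464  0.359 -0.001  0.    -0.192]
((2, 2), (4, 1), (4, 2)) 0.0002 [-0.001  0.199  0.601  0.464  0.359  0.001 -0.192  0.   ]
((2, 2), (4, 1), (3, 1)) 0.0002 [-0.001  0.199  0.601  0.464  0.359  0.001 -0.096 -0.096]
((2, 2), (4, 2), (3, 1)) 0.0002 [-0.001  0.199  0.601  0.464  0.359  0.001  0.    -0.192]
((4, 1), (4, 2), (3, 1)) 0.0002 [-0.001  0.2    0.601  0.464  0.358 -0.096  0.    -0.096]
```

```bash
cat > ik.py <<'E'
from fk import rot,R
import numpy as np
from scipy.optimize import least_squares
LO=np.array([-176.03,-82.01,-58.28,-173.87,-174.79,-173.66])+2;HI=np.array([176.03,121.73,71.71,95.51,-.11,173.66])-2
def chain(q):
    A=rot('z',q[0]);B=A*rot('y',q[1]);C=B*rot('y',-q[2]);W=C*rot('x',-q[3])*rot('y',-q[4]);T=W*rot('x',-q[5]+270)*rot('y',90)
    e=A.apply([0,0,.2])+B.apply([0,0,.601]);w0=e+C.apply([.464,0,0]);w=w0+W.apply([0,-.192,0]);return w+W.apply([.358,0,0]),T,e,w0,w
def ik(p,T,q0):
    def f(q):
        P,t,*_=chain(q);return np.r_[P-p,(t.inv()*T).as_rotvec()*.3]
    r=least_squares(f,np.clip(q0,LO,HI),bounds=(LO,HI),x_scale=30);return r.x,np.sqrt(2*r.cost)
tool=lambda phi,pit,roll=0:rot('z',phi)*rot('y',pit)*rot('x',180)
E
cat > pour.py <<'E'
from ik import *
bowl=np.array([.523,-.302,0])
seeds=[[0,20,0,0,-80,0],[0,20,0,60,-80,60],[0,20,0,-60,-80,-60],[-30,40,20,-120,-90,100],[-30,40,20,0,-150,100]]
for lam in(0,20):
  for phi in range(-180,180,30):
    out=[]
    q=None
    for th in(60,90,110,125):
        d=rot('z',phi)*rot('y',th)
        g=bowl+[0,0,.125]-rot('z',phi).apply([.01,0,0])-d.apply([.129,0,.012])
        T=tool(phi,th-lam)
        S=seeds+([q] if q is not None else [])
        best=min((ik(g,T,s) for s in S),key=lambda t:t[1]+(0 if q is None else 2e-5*np.abs(t[0]-q).max()));q=best[0]
        P,_,e,w0,w=chain(q);out.append((th,round(best[1],3),round(min(w0[2],w[2]),2),q.round().astype(int).tolist()))
    print(lam,phi,[o[:3] for o in out],out[-2][3] if out[-2][1]<.01 else '')
# grasp
c=np.array([.508,.0045,.032])
for lam in(0,15,20,25,30,40):
    print('grasp',lam,ik(c,tool(12,-lam),[25,10,-20,5,-50,60]))
E
python3 pour.py
```

```text
0 -180 [(60, np.float64(0.0), np.float64(0.41)), (90, np.float64(0.0), np.float64(0.25)), (110, np.float64(0.0), np.float64(0.13)), (125, np.float64(0.0), np.float64(0.03))] [-73, 46, -34, -110, -107, 80]
0 -150 [(60, np.float64(0.0), np.float64(0.41)), (90, np.float64(0.0), np.float64(0.25)), (110, np.float64(0.0), np.float64(0.13)), (125, np.float64(0.0), np.float64(0.03))] [-68, 46, -11, -95, -111, 54]
0 -120 [(60, np.float64(0.0), np.float64(0.41)), (90, np.float64(0.0), np.float64(0.25)), (110, np.float64(0.0), np.float64(0.13)), (125, np.float64(0.0), np.float64(0.03))] [-60, 52, 12, -87, -125, 36]
0 -90 [(60, np.float64(0.0), np.float64(0.41)), (90, np.float64(0.0), np.float64(0.25)), (110, np.float64(0.0), np.float64(0.13)), (125, np.float64(0.0), np.float64(0.03))] [-51, 59, 32, -88, -144, 18]
0 -60 [(60, np.float64(0.0), np.float64(0.41)), (90, np.float64(0.0), np.float64(0.25)), (110, np.float64(0.0), np.float64(0.13)), (125, np.float64(0.0), np.float64(0.03))] [-43, 66, 48, -101, -164, -5]
0 -30 [(60, np.float64(0.0), np.float64(0.41)), (90, np.float64(0.0), np.float64(0.
[... 3846 characters left out ...]
.31990776,  13.57410146, -56.27744069,  26.22468048,
        -6.00044912,  53.92415609]), np.float64(6.493415452952535e-05))
grasp 20 (array([ 21.85103623,  13.11893866, -55.64807709,  17.65436037,
        -2.59267275,  63.0601158 ]), np.float64(0.014981511131437858))
grasp 25 (array([ 21.49767691,  13.56316033, -49.650288  ,  -8.50184638,
        -2.11      ,  89.8743387 ]), np.float64(0.023345448059000577))
grasp 30 (array([ 16.67959102,  13.69255925, -43.22425685, -36.21944778,
        -2.11      , 122.15996728]), np.float64(0.021504549635260977))
grasp 40 (array([  2.27014738,  12.30642319, -37.47563015, -74.2330841 ,
        -6.17060443, 171.66      ]), np.float64(0.006542291776362018))
```

```bash
cat > pour2.py <<'E'
from ik import *
bowl=np.array([.523,-.302,0])
lam=8
q0,e=ik(np.array([.508,.0045,.032]),tool(12,-lam),[22,15,-45,5,-30,60]);print('grasp',q0.round(1),e)
for phi in(50,65,80):
    q=q0
    q,e=ik(np.array([.508,.0045,.2]),tool(12,-lam),q);print('lift',q.round(1),round(e,3))
    for th in(0,30,60,75,90,105,120):
        d=rot('z',phi)*rot('y',th)
        lz=.125+.055*max(0,1-th/60)
        g=bowl+[0,0,lz]-rot('z',phi).apply([.01,0,0])-d.apply([.129,0,.012])
        q,e=ik(g,tool(phi,th-lam),q);_,_,el,w0,w=chain(q)
        print(phi,th,round(e,3),q.round(0),'g',g.round(3),'w0',w0.round(2),'w',w.round(2))
E
python3 pour2.py
```

```text
grasp [ 23.9  16.1 -42.9   4.2 -23.2  74.4] 4.798119517161653e-12
lift [ 24.    2.3 -30.6   2.2 -49.3  76.7] 0.0
50 0 0.008 [-29.  17. -12.  -8. -59. 172.] g [ 0.434 -0.408  0.168] w0 [ 0.51 -0.28  0.55] w [ 0.41 -0.44  0.52]
50 30 0.0 [-12.  17. -22.  22. -63. 140.] g [ 0.441 -0.4    0.207] w0 [ 0.52 -0.11  0.48] w [ 0.53 -0.3   0.54]
50 60 0.0 [  0.  26. -25.  38. -81. 119.] g [ 0.468 -0.367  0.231] w0 [0.56 0.   0.38] w [ 0.65 -0.15  0.45]
50 75 0.0 [  4.  33. -23.  41. -92. 113.] g [ 0.488 -0.344  0.246] w0 [0.58 0.04 0.32] w [ 0.7  -0.09  0.39]
50 90 0.0 [   7.   41.  -22.   44. -102.  109.] g [ 0.509 -0.319  0.254] w0 [0.6  0.08 0.24] w [ 0.74 -0.05  0.3 ]
50 105 0.0 [   9.   49.  -20.   45. -112.  105.] g [ 0.531 -0.293  0.253] w0 [0.61 0.09 0.16] w [ 0.76 -0.02  0.21]
50 120 0.0 [   9.   57.  -19.   46. -122.  101.] g [ 0.551 -0.268  0.243] w0 [0.61 0.1  0.07] w [ 0.76 -0.01  0.11]
lift [ 24.    2.3 -30.6   2.2 -49.3  76.7] 0.0
65 0 0.057 [-23.  19. -13.   0. -58. 172.] g [ 0.464 -0.428  0.168] w0 [ 0.54 -0.23  0.53] w [ 0.47 -0.41  0.53]
65 30 0.0 [-13.  17. -24.  26. -57. 1
[... 746 characters left out ...]
[ 0.55 -0.18  0.49] w [ 0.51 -0.36  0.52]
80 30 0.0 [-13.  16. -25.  29. -51. 164.] g [ 0.501 -0.428  0.207] w0 [ 0.5  -0.12  0.47] w [ 0.52 -0.3   0.54]
80 60 0.0 [ -2.  18. -43.  63. -61. 124.] g [ 0.508 -0.386  0.231] w0 [ 0.41 -0.02  0.37] w [ 0.56 -0.11  0.45]
80 75 0.0 [  4.  23. -46.  69. -73. 111.] g [ 0.513 -0.356  0.246] w0 [0.4  0.03 0.32] w [ 0.57 -0.03  0.39]
80 90 0.0 [  9.  30. -47.  70. -86. 102.] g [ 0.519 -0.324  0.254] w0 [0.4  0.06 0.27] w [0.58 0.03 0.3 ]
80 105 0.0 [ 13.  40. -47.  67. -98.  93.] g [ 0.525 -0.29   0.253] w0 [0.4  0.09 0.2 ] w [0.59 0.06 0.21]
80 120 0.0 [  15.   50.  -46.   63. -110.   85.] g [ 0.531 -0.259  0.243] w0 [0.4  0.11 0.13] w [0.59 0.07 0.11]
```

```bash
cat > go.py <<'E'
from plant import get_obs
from ik import *
import sys
# go.py n x y z pitch yaw : identical rows from the measured pose; several targets chain
def rowfor(p,T,p2,T2,n):
    r=(T.inv()*T2).as_rotvec(degrees=True)/n;S=sum(R.from_rotvec(r*k,degrees=True).as_matrix() for k in range(n))
    return np.round(np.r_[np.linalg.solve(S,T.inv().apply(p2-p))*100,r],2)
def go(*targets):
    o=get_obs();p=np.array(o["tool_pos"]);T=rot('xyz',o["orientation"]);q=o["joint_pos"]
    print(round(o["clock"],2),p.round(4),np.round(o["orientation"],1),np.round(o["force"],1),round(o["opening"],4))
    for n,x,y,z,pit,yaw in targets:
        p2=np.array([x,y,z]);T2=tool(yaw,pit);row=rowfor(p,T,p2,T2,n);err=[];dq=0
        for k in range(n):
            p=p+T.apply(row[:3]/100);T=T*R.from_rotvec(row[3:],degrees=True);qn,e=ik(p,T,q);dq=max(dq,np.abs(qn-q).max());q=qn;err.append(e)
        print(n,'x',row.tolist(),'maxerr',round(max(err),4),'dq/row',round(dq,1),q.round(0),'end',(p-p2).round(3))
E
python3 - <<'E'
from go import *
from plant import *
o=get_obs();s=snapshot("wrist")
for t in("cup_center","cup_handle"):print(t,[(np.round(r["position"],3).tolist(),round(r["score"],2)) for r in spot_point("wrist",t)[:2]])
import cv2;cv2.imwrite("pics/w1.png",s["frame"][:,:,::-1])
go((8,.508,.0045,.07,-8,12),(5,.508,.0045,.032,-8,12))
E
```

```text
cup_center [([0.591, 0.028, 0.026], 0.7), ([0.591, 0.015, 0.027], 0.59)]
cup_handle [([0.504, -0.0, 0.033], 0.62)]
4.72 [0.4983 0.0048 0.1677] [179.8 -23.   12. ] [1.7 0.7 0.9] 0.0605
8 x [-0.23, 0.03, 1.21, 0.03, -1.88, -0.0] maxerr 0.0 dq/row 2.3 [ 24.  12. -40.   3. -29.  75.] end [ 0. -0. -0.]
5 x [-0.11, -0.01, 0.75, -0.0, 0.0, -0.01] maxerr 0.0 dq/row 1.3 [ 24.  16. -43.   4. -23.  74.] end [0. 0. 0.]
```

View pics/w1.png

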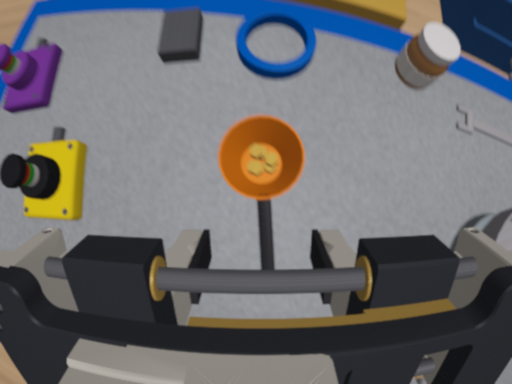

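The wrist view shows the handle bar at px (265,235), centred between the fingers, with the cup at (262,157). Next I descend to grasp it.

Emit:
play_rows(
  plan=[
    [-0.23,0.05,1.2,0,-1.9,0],
    [-0.23,0.05,1.2,0,-1.9,0],
    [-0.23,0.05,1.2,0,-1.9,0],
    [-0.23,0.05,1.2,0,-1.9,0],
    [-0.23,0.05,1.2,0,-1.9,0],
    [-0.23,0.05,1.2,0,-1.9,0],
    [-0.23,0.05,1.2,0,-1.9,0],
    [-0.23,0.05,1.2,0,-1.9,0],
    [-0.1,0,0.75,0,0,0],
    [-0.1,0,0.75,0,0,0],
    [-0.1,0,0.75,0,0,0],
    [-0.1,0,0.75,0,0,0],
    [-0.1,0,0.75,0,0,0],
    [0,0,0,0,0,0],
    [0,0,0,0,0,0],
  ],
)

```text
clock: 5.97
tool_pos: [0.5147, 0.0051, 0.0356]
orientation: [179.8, -8.0, 11.9]
force: [0.6, -0.0, 0.3]
opening: 0.0601
gripper_force: 0.0
```

Emit:
play_rows(
  plan=[
    [0,0,0,0,0,0],
    [0,0,0,0,0,0],
    [0,0,0,0,0,0],
    [0,0,0,0,0,0],
    [0,0,0,0,0,0],
    [0,0,0,0,0,0],
  ],
  grip=0,
)

```text
clock: 6.47
tool_pos: [0.5151, 0.0052, 0.036]
orientation: [179.8, -8.1, 11.9]
force: [0.3, -0.2, 0.5]
opening: 0.0255
gripper_force: 0.0
```

```bash
python3 - <<'E'
from go import *
go((10,.5,-.03,.2,-3,12),(10,.475,-.2,.24,7,35),(12,.469,-.40,.25,22,65))
E
```

```text
6.47 [0.5151 0.0052 0.036 ] [179.8  -8.1  11.9] [ 0.3 -0.2  0.5] 0.0255
10 x [-0.05, 0.32, -1.65, 0.02, -0.51, -0.01] maxerr 0.0 dq/row 3.4 [ 19.   5. -27.   0. -55.  82.] end [ 0.001 -0.    -0.   ]
10 x [-0.9, 1.49, -0.37, -0.08, -0.98, -2.3] maxerr 0.0 dq/row 4.1 [  2.   8. -19.   4. -69. 122.] end [-0. -0. -0.]
12 x [-1.28, 1.07, 0.24, -0.63, -1.22, -2.43] maxerr 0.0 dq/row 2.9 [-11.  14. -21.  24. -63. 153.] end [-0.  0. -0.]
```

Emit:
play_rows(
  plan=[
    [0,0,0,0,0,0],
    [0,0,0,0,0,0],
    [0,0,0,0,0,0],
    [0,0,0,0,0,0],
    [0,0,0,0,0,0],
    [0,0,0,0,0,0],
  ],
)

```text
clock: 6.97
tool_pos: [0.5151, 0.0052, 0.0359]
orientation: [179.8, -8.0, 11.9]
force: [-0.4, 1.2, 0.7]
opening: 0.0138
gripper_force: 29.7
```

Emit:
play_rows(
  plan=[
    [0,0.1,-0.5,0,-0.5,0],
    [0,0.3,-1.2,0,-0.5,0],
    [0,0.3,-1.7,0,-0.5,0],
    [0,0.3,-1.9,0,-0.5,0],
    [0,0.3,-1.9,0,-0.5,0],
    [0,0.3,-1.9,0,-0.5,0],
    [0,0.3,-1.9,0,-0.5,0],
    [0,0.3,-1.9,0,-0.5,0],
    [0,0.3,-1.9,0,-0.5,0],
    [0,0.3,-1.5,0,-0.5,0],
  ],
)

```text
clock: 7.8
tool_pos: [0.5046, -0.0253, 0.1991]
orientation: [179.8, -3.0, 11.9]
force: [0.4, 1.2, -2.5]
opening: 0.0136
gripper_force: 30.0
```

```bash
python3 - <<'E'
from go import *
import cv2
from plant import snapshot
cv2.imwrite("pics/w2.png",snapshot("wrist")["frame"][:,:,::-1])
go((14,.475,-.2,.24,7,35),(14,.469,-.40,.25,22,65))
E
```

```text
7.85 [ 0.5063 -0.0254  0.2018] [179.8  -3.2  11.9] [2.1 0.9 0.7] 0.0138
14 x [-0.7, 1.08, -0.25, -0.04, -0.71, -1.65] maxerr 0.0 dq/row 3.0 [  2.   8. -19.   4. -69. 122.] end [-0.    -0.001  0.001]
14 x [-1.1, 0.92, 0.21, -0.54, -1.05, -2.08] maxerr 0.0 dq/row 2.5 [-11.  14. -21.  24. -63. 153.] end [ 0.    -0.     0.001]
```

View pics/w2.png

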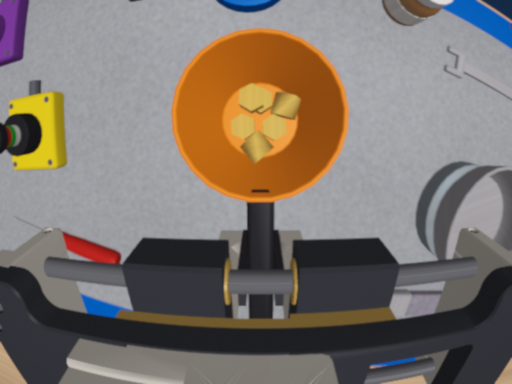

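The wrist view shows the cup gripped level with the slugs inside at px (260,120). I carry it to the bowl.

Emit:
play_rows(
  plan=[
    [-0.7,1.08,-0.25,0,-0.7,-1.65],
    [-0.7,1.08,-0.25,0,-0.7,-1.65],
    [-0.7,1.08,-0.25,0,-0.7,-1.65],
    [-0.7,1.08,-0.25,0,-0.7,-1.65],
    [-0.7,1.08,-0.25,0,-0.7,-1.65],
    [-0.7,1.08,-0.25,0,-0.7,-1.65],
    [-0.7,1.08,-0.25,0,-0.7,-1.65],
    [-0.7,1.08,-0.25,0,-0.7,-1.65],
    [-0.7,1.08,-0.25,0,-0.7,-1.65],
    [-0.7,1.08,-0.25,0,-0.7,-1.65],
    [-0.7,1.08,-0.25,0,-0.7,-1.65],
    [-0.7,1.08,-0.25,0,-0.7,-1.65],
    [-0.7,1.08,-0.25,0,-0.7,-1.65],
    [-0.7,1.08,-0.25,0,-0.7,-1.65],
    [0,0,0,0,0,0],
  ],
)

```text
clock: 9.1
tool_pos: [0.4737, -0.2016, 0.2352]
orientation: [-179.3, 6.9, 35.0]
force: [-0.8, 0.1, -3.3]
opening: 0.0139
gripper_force: 30.0
```

Emit:
play_rows(
  plan=[
    [-1.1,0.92,0.2,-0.55,-1.05,-2.1],
    [-1.1,0.92,0.2,-0.55,-1.05,-2.1],
    [-1.1,0.92,0.2,-0.55,-1.05,-2.1],
    [-1.1,0.92,0.2,-0.55,-1.05,-2.1],
    [-1.1,0.92,0.2,-0.55,-1.05,-2.1],
    [-1.1,0.92,0.2,-0.55,-1.05,-2.1],
    [-1.1,0.92,0.2,-0.55,-1.05,-2.1],
    [-1.1,0.92,0.2,-0.55,-1.05,-2.1],
    [-1.1,0.92,0.2,-0.55,-1.05,-2.1],
    [-1.1,0.92,0.2,-0.55,-1.05,-2.1],
    [-1.1,0.92,0.2,-0.55,-1.05,-2.1],
    [-1.1,0.92,0.2,-0.55,-1.05,-2.1],
    [-1.1,0.92,0.2,-0.55,-1.05,-2.1],
    [-1.1,0.92,0.2,-0.55,-1.05,-2.1],
    [0,0,0,0,0,0],
  ],
)

```text
clock: 10.35
tool_pos: [0.4687, -0.4006, 0.2443]
orientation: [-179.5, 21.6, 65.5]
force: [0.3, -0.7, -2.4]
opening: 0.0139
gripper_force: 30.0
```

```bash
python3 - <<'E'
from go import *
from plant import *
bowl=np.array([.523,-.302,0]);lam=8;phi=65;t=[]
for n,th,lz in((8,60,.13),(8,90,.125),(8,112,.125)):
    g=bowl+[0,0,lz]-rot('z',phi).apply([.012,0,0])-(rot('z',phi)*rot('y',th)).apply([.121,0,.008]);t.append((n,*g,th-lam,phi))
go(*t)
snapshot("top");print([(np.round(r["position"],3).tolist(),round(r["score"],2)) for r in spot_point("top","cup_center")[:2]])
E
```

```text
10.35 [ 0.4687 -0.4006  0.2443] [-179.5   21.6   65.5] [ 0.3 -0.7 -2.4] 0.0139
8 x [0.44, 0.1, -0.1, -0.02, -3.79, 0.06] maxerr 0.0 dq/row 4.7 [  1.  22. -34.  48. -71. 122.] end [ 0. -0.  0.]
8 x [0.14, -0.0, -0.76, -0.0, -3.75, 0.0] maxerr 0.0 dq/row 2.7 [ 10.  36. -35.  55. -93. 106.] end [ 0. -0.  0.]
8 x [0.06, -0.0, -0.58, -0.0, -2.75, 0.0] maxerr 0.0 dq/row 2.0 [  12.   49.  -33.   54. -109.   97.] end [ 0. -0. -0.]
[([0.49, -0.349, 0.19], 0.96)]
```

Emit:
play_rows(
  plan=[
    [0.44,0.1,-0.1,0,-3.8,0.05],
    [0.44,0.1,-0.1,0,-3.8,0.05],
    [0.44,0.1,-0.1,0,-3.8,0.05],
    [0.44,0.1,-0.1,0,-3.8,0.05],
    [0.44,0.1,-0.1,0,-3.8,0.05],
    [0.44,0.1,-0.1,0,-3.8,0.05],
    [0.44,0.1,-0.1,0,-3.8,0.05],
    [0.44,0.1,-0.1,0,-3.8,0.05],
    [0.14,0,-0.76,0,-3.75,0],
    [0.14,0,-0.76,0,-3.75,0],
    [0.14,0,-0.76,0,-3.75,0],
    [0.14,0,-0.76,0,-3.75,0],
    [0.14,0,-0.76,0,-3.75,0],
    [0.14,0,-0.76,0,-3.75,0],
    [0.14,0,-0.76,0,-3.75,0],
    [0.14,0,-0.76,0,-3.75,0],
  ],
)

```text
clock: 11.78
tool_pos: [0.5156, -0.3186, 0.2472]
orientation: [179.9, 82.1, 64.8]
force: [-0.0, -0.4, -3.1]
opening: 0.0139
gripper_force: 30.0
```

Emit:
play_rows(
  plan=[
    [0.06,0,-0.58,0,-2.75,0],
    [0.06,0,-0.58,0,-2.75,0],
    [0.06,0,-0.58,0,-2.75,0],
    [0.06,0,-0.58,0,-2.75,0],
    [0.06,0,-0.58,0,-2.75,0],
    [0.06,0,-0.58,0,-2.75,0],
    [0.06,0,-0.58,0,-2.75,0],
    [0.06,0,-0.58,0,-2.75,0],
    [0,0,0,0,0,0],
    [0,0,0,0,0,0],
    [0,0,0,0,0,0],
    [0,0,0,0,0,0],
  ],
)

```text
clock: 12.78
tool_pos: [0.5345, -0.2782, 0.2419]
orientation: [-0.1, 76.1, -115.2]
force: [-0.4, -0.2, -1.2]
opening: 0.0138
gripper_force: 30.0
```

```bash
python3 - <<'E'
from go import *
from plant import *
import cv2
a=[snapshot(c)["frame"][:,:,::-1] for c in("scene","top","wrist")]
a=[cv2.resize(a[0][170:300,40:240],(400,260)),cv2.resize(a[1][150:280,300:500],(400,260)),cv2.resize(a[2],(400,300))]
im=np.zeros((560,800,3),np.uint8);im[:260,:400]=a[0];im[:260,400:]=a[1];im[260:,:400]=a[2];cv2.imwrite("pics/p3.png",im)
go((1,.528,-.291,.253,112,65))
E
```

```text
12.93 [ 0.5344 -0.2783  0.242 ] [-1.000e-01  7.610e+01 -1.152e+02] [ 0.8  0.3 -2.6] 0.0134
1 x [-0.72, -0.04, 1.65, -0.09, -8.09, 0.06] maxerr 0.0 dq/row 5.2 [  10.   52.  -35.   56. -114.   93.] end [ 0. -0. -0.]
```

View pics/p3.png

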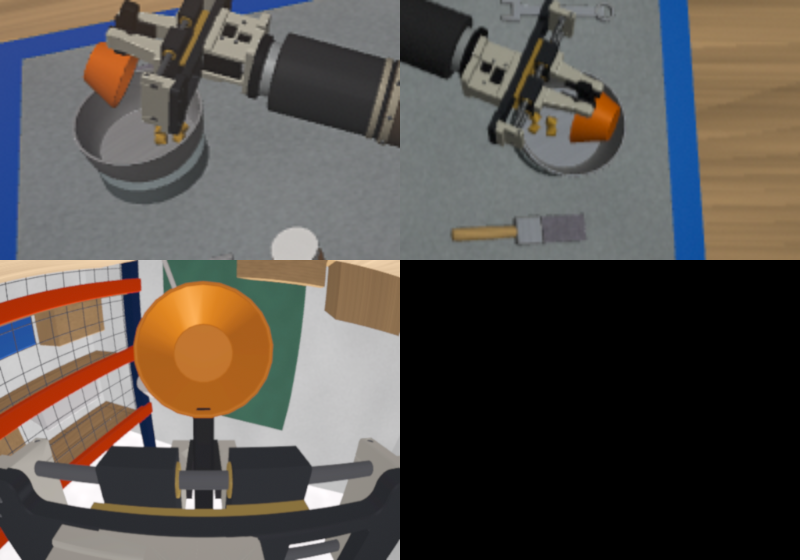

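Top-right and scene crops show the slugs lying in the bowl near px (540,125), and the wrist view shows an empty cup at (205,345). Now I return the cup along the reverse route.

```bash
python3 - <<'E'
from go import *
go((3,.534,-.278,.30,104,65),(14,.475,-.36,.29,22,60),(12,.475,-.18,.24,7,35),(10,.505,-.02,.15,-6,12),(8,.514,.005,.045,-8,12))
E
```

```text
12.93 [ 0.5344 -0.2783  0.242 ] [-1.000e-01  7.610e+01 -1.152e+02] [ 0.8  0.3 -2.6] 0.0134
3 x [-1.88, -0.02, 0.46, -0.03, -0.03, 0.02] maxerr 0.0 dq/row 1.7 [  12.   44.  -34.   56. -111.  101.] end [-0.  0.  0.]
14 x [-0.25, -0.11, 0.74, 0.35, 5.85, 0.18] maxerr 0.0 dq/row 5.1 [ -7.  12. -17.  21. -71. 148.] end [-0.     0.     0.001]
12 x [1.2, -1.01, 0.1, 0.53, 1.23, 2.02] maxerr 0.0 dq/row 2.5 [  4.   8. -20.   4. -69. 119.] end [-0.001  0.     0.   ]
10 x [0.97, -1.35, 0.87, 0.02, 1.29, 2.3] maxerr 0.0 dq/row 4.4 [ 21.   6. -33.   1. -45.  80.] end [-0.     0.     0.001]
8 x [0.02, -0.28, 1.33, -0.0, 0.25, 0.0] maxerr 0.0 dq/row 2.5 [ 24.  15. -41.   4. -26.  75.] end [0. 0. 0.]
```

Emit:
play_rows(
  plan=[
    [-1.88,0,0.46,0,0,0],
    [-1.88,0,0.46,0,0,0],
    [-1.88,0,0.46,0,0,0],
    [-0.25,-0.11,0.74,0.35,5.85,0.18],
    [-0.25,-0.11,0.74,0.35,5.85,0.18],
    [-0.25,-0.11,0.74,0.35,5.85,0.18],
    [-0.25,-0.11,0.74,0.35,5.85,0.18],
    [-0.25,-0.11,0.74,0.35,5.85,0.18],
    [-0.25,-0.11,0.74,0.35,5.85,0.18],
    [-0.25,-0.11,0.74,0.35,5.85,0.18],
    [-0.25,-0.11,0.74,0.35,5.85,0.18],
    [-0.25,-0.11,0.74,0.35,5.85,0.18],
    [-0.25,-0.11,0.74,0.35,5.85,0.18],
    [-0.25,-0.11,0.74,0.35,5.85,0.18],
    [-0.25,-0.11,0.74,0.35,5.85,0.18],
    [-0.25,-0.11,0.74,0.35,5.85,0.18],
    [-0.25,-0.11,0.74,0.35,5.85,0.18],
  ],
)

```text
clock: 14.35
tool_pos: [0.4747, -0.3594, 0.2909]
orientation: [180.0, 21.7, 59.9]
force: [-0.4, -1.7, -2.1]
opening: 0.014
gripper_force: 30.0
```

Emit:
play_rows(
  plan=[
    [1.2,-1.0,0.1,0.53,1.23,2.02],
    [1.2,-1.0,0.1,0.53,1.23,2.02],
    [1.2,-1.0,0.1,0.53,1.23,2.02],
    [1.2,-1.0,0.1,0.53,1.23,2.02],
    [1.2,-1.0,0.1,0.53,1.23,2.02],
    [1.2,-1.0,0.1,0.53,1.23,2.02],
    [1.2,-1.0,0.1,0.53,1.23,2.02],
    [1.2,-1.0,0.1,0.53,1.23,2.02],
    [1.2,-1.0,0.1,0.53,1.23,2.02],
    [1.2,-1.0,0.1,0.53,1.23,2.02],
    [1.2,-1.0,0.1,0.53,1.23,2.02],
    [1.2,-1.0,0.1,0.53,1.23,2.02],
    [0,0,0,0,0,0],
  ],
)

```text
clock: 15.43
tool_pos: [0.4754, -0.1792, 0.2398]
orientation: [-179.8, 7.0, 34.8]
force: [-0.0, -0.7, -2.3]
opening: 0.0137
gripper_force: 30.0
```

```bash
python3 - <<'E'
from go import *
import cv2
from plant import *
cv2.imwrite("pics/t4.png",cv2.resize(snapshot("top")["frame"][150:280,300:500,::-1],(600,390)))
for i in (1,):print([(np.round(r["position"],3).tolist(),round(r["score"],2)) for r in spot_point("top","slug1_center")])
go((10,.505,-.02,.15,-6,12),(8,.514,.005,.045,-8,12))
E
```

```text
[]
15.53 [ 0.4755 -0.1807  0.2401] [-179.9    7.1   34.9] [-0.8  0.2 -1.7] 0.0139
10 x [0.97, -1.36, 0.87, 0.01, 1.3, 2.3] maxerr 0.0 dq/row 4.4 [ 21.   6. -33.   1. -45.  80.] end [0. 0. 0.]
8 x [0.01, -0.28, 1.33, -0.0, 0.25, -0.0] maxerr 0.0 dq/row 2.5 [ 24.  15. -41.   4. -26.  75.] end [ 0.  0. -0.]
```

View pics/t4.png

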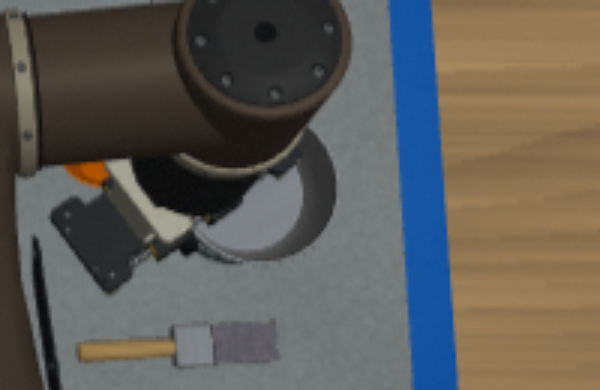

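The arm hides most of the bowl at px (265,200), so I check again later. Now I set the cup down.

Emit:
play_rows(
  plan=[
    [0.97,-1.36,0.87,0,1.3,2.3],
    [0.97,-1.36,0.87,0,1.3,2.3],
    [0.97,-1.36,0.87,0,1.3,2.3],
    [0.97,-1.36,0.87,0,1.3,2.3],
    [0.97,-1.36,0.87,0,1.3,2.3],
    [0.97,-1.36,0.87,0,1.3,2.3],
    [0.97,-1.36,0.87,0,1.3,2.3],
    [0.97,-1.36,0.87,0,1.3,2.3],
    [0.97,-1.36,0.87,0,1.3,2.3],
    [0.97,-1.36,0.87,0,1.3,2.3],
    [0,-0.28,1.33,0,0.25,0],
    [0,-0.28,1.33,0,0.25,0],
    [0,-0.28,1.33,0,0.25,0],
    [0,-0.28,1.33,0,0.25,0],
    [0,-0.28,1.33,0,0.25,0],
    [0,-0.28,1.33,0,0.25,0],
    [0,-0.28,1.33,0,0.25,0],
    [0,-0.28,1.33,0,0.25,0],
    [0,0,0,0,0,0],
    [0,0,0,0,0,0],
  ],
)

```text
clock: 17.2
tool_pos: [0.5136, 0.0041, 0.044]
orientation: [179.9, -7.9, 12.0]
force: [0.5, -0.8, -1.8]
opening: 0.0134
gripper_force: 30.0
```

```bash
python3 - <<'E'
from go import *
import cv2
from plant import *
a=snapshot("scene")["frame"][:,:,::-1];b=snapshot("top")["frame"][:,:,::-1]
im=np.zeros((600,800,3),np.uint8);im[:300,:400]=cv2.resize(a[180:330,180:380],(400,300));im[:300,400:]=cv2.resize(a[170:320,50:250],(400,300));im[300:,:400]=cv2.resize(b[150:300,320:520],(400,300));im[300:,400:]=cv2.resize(b[130:280,170:370],(400,300))
cv2.imwrite("pics/t5.png",im)
go((4,.515,.005,.0365,-8,12))
E
```

```text
17.3 [0.5146 0.0045 0.0451] [179.9  -8.1  11.9] [ 0.1  0.4 -0.9] 0.0135
4 x [-0.02, -0.01, 0.22, 0.02, -0.02, -0.01] maxerr 0.0 dq/row 0.5 [ 24.  16. -42.   4. -24.  75.] end [-0. -0. -0.]
```

View pics/t5.png

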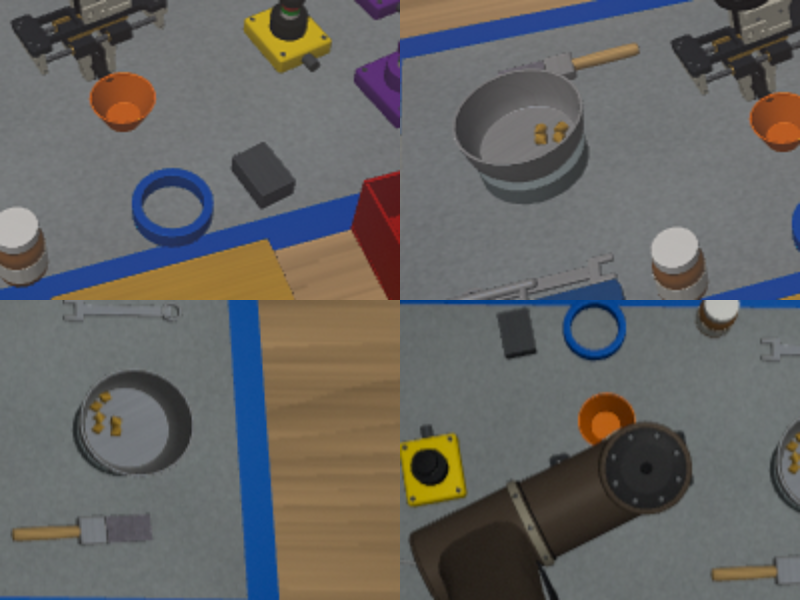

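All slugs lie in the bowl, at top-view px (95–118, 397–430). The cup at (605,420) is level just above the bench. I lower it and release.

Emit:
play_rows(
  plan=[
    [0,0,0.22,0,0,0],
    [0,0,0.22,0,0,0],
    [0,0,0.22,0,0,0],
    [0,0,0.2,0,0,0],
    [0,0,0,0,0,0],
    [0,0,0,0,0,0],
    [0,0,0,0,0,0],
  ],
)

```text
clock: 17.88
tool_pos: [0.5156, 0.005, 0.036]
orientation: [179.9, -8.1, 11.9]
force: [-1.7, -0.3, 1.7]
opening: 0.0139
gripper_force: 30.0
```

Emit:
play_rows(
  plan=[
    [0,0,0,0,0,0],
    [0,0,0,0,0,0],
    [0,0,0,0,0,0],
    [0,0,0,0,0,0],
    [0,0,0,0,0,0],
    [0,0,0,0,0,0],
  ],
  grip=5,
)

```text
clock: 18.38
tool_pos: [0.5155, 0.005, 0.0359]
orientation: [179.9, -8.1, 11.9]
force: [0.1, -0.4, 0.4]
opening: 0.0472
gripper_force: 0.0
```

Emit:
play_rows(
  plan=[
    [0,0,-1,0,0,0],
    [0,0,-2,0,0,0],
    [0,0,-2,0,0,0],
    [0,0,-3,0,0,0],
    [0,0,-3,0,0,0],
    [0,0,-3,0,0,0],
    [0,0,0,0,0,0],
  ],
)

```text
clock: 18.97
tool_pos: [0.4987, 0.0018, 0.1805]
orientation: [180.0, -8.6, 12.0]
force: [1.7, 0.5, 0.2]
opening: 0.0499
gripper_force: 0.0
```

```bash
python3 - <<'E'
from go import *
from plant import *
for c in("scene","top","wrist"):
    snapshot(c)
    for t in("cup_center","knob_top","station"):print(c,t,[(np.round(r["position"],3).tolist(),round(r["score"],2)) for r in spot_point(c,t)])
go((12,.517,.284,.19,0,23))
E
```

```text
scene cup_center [([0.536, -0.285, 0.049], 0.5)]
scene knob_top [([0.655, 0.396, 0.104], 0.52), ([0.458, 0.463, 0.105], 0.47), ([0.514, 0.282, 0.098], 0.45)]
scene station [([0.653, 0.399, 0.001], 0.81), ([0.513, 0.279, 0.002], 0.71), ([0.458, 0.464, 0.002], 0.57), ([0.525, -0.304, 0.043], 0.31)]
top cup_center [([0.588, 0.019, 0.016], 0.64)]
top knob_top [([0.653, 0.395, 0.099], 0.52), ([0.462, 0.461, 0.1], 0.48), ([0.517, 0.287, 0.097], 0.44)]
top station [([0.656, 0.395, 0.0], 0.93), ([0.521, 0.286, -0.001], 0.75), ([0.46, 0.461, -0.0], 0.57)]
wrist cup_center [([0.591, 0.023, 0.024], 0.66)]
wrist knob_top []
wrist station [([0.515, 0.285, 0.004], 0.96), ([0.653, 0.394, 0.005], 0.87), ([0.506, -0.001, 0.034], 0.36)]
19.57 [0.4961 0.001  0.174 ] [179.9  -8.   11.9] [ 0.7 -0.3  0.2] 0.0504
12 x [0.87, -2.21, -0.08, 0.07, -0.66, -0.92] maxerr 0.0 dq/row 2.6 [ 48.  15. -15.   0. -60.  65.] end [0.    0.    0.001]
```

Emit:
play_rows(
  plan=[
    [0.87,-2.2,-0.1,0,-0.66,-0.9],
    [0.87,-2.2,-0.1,0,-0.66,-0.9],
    [0.87,-2.2,-0.1,0,-0.66,-0.9],
    [0.87,-2.2,-0.1,0,-0.66,-0.9],
    [0.87,-2.2,-0.1,0,-0.66,-0.9],
    [0.87,-2.2,-0.1,0,-0.66,-0.9],
    [0.87,-2.2,-0.1,0,-0.66,-0.9],
    [0.87,-2.2,-0.1,0,-0.66,-0.9],
    [0.87,-2.2,-0.1,0,-0.66,-0.9],
    [0.87,-2.2,-0.1,0,-0.66,-0.9],
    [0.87,-2.2,-0.1,0,-0.66,-0.9],
    [0.87,-2.2,-0.1,0,-0.66,-0.9],
    [0,0,0,0,0,0],
    [0,0,0,0,0,0],
    [0,0,0,0,0,0],
    [0,0,0,0,0,0],
  ],
  grip=0,
)

```text
clock: 20.9
tool_pos: [0.5181, 0.2826, 0.1917]
orientation: [179.2, 0.0, 22.6]
force: [0.0, 0.1, 0.5]
opening: 0.0003
gripper_force: 0.0
```

```bash
python3 - <<'E'
from go import *
go((10,.5155,.284,.128,0,23))
E
```

```text
20.9 [0.5181 0.2826 0.1917] [179.2   0.   22.6] [0.  0.1 0.5] 0.0003
10 x [-0.02, -0.03, 0.64, 0.08, 0.0, -0.04] maxerr 0.0 dq/row 1.0 [ 48.  18. -19.   0. -52.  65.] end [-0.  0. -0.]
```

Emit:
play_rows(
  plan=[
    [0,0,0.64,0.1,0,0],
    [0,0,0.64,0.1,0,0],
    [0,0,0.64,0.1,0,0],
    [0,0,0.64,0.1,0,0],
    [0,0,0.64,0.1,0,0],
    [0,0,0.64,0.1,0,0],
    [0,-0.05,0.64,0,0,0],
    [0,-0.05,0.64,0,0,0],
    [0,0,0.64,0,0,0],
    [0,0,0.6,0,0,0],
    [0,0,0,0,0,0],
    [0,0,0,0,0,0],
  ],
)

```text
clock: 21.9
tool_pos: [0.518, 0.2838, 0.1279]
orientation: [179.7, 0.0, 22.7]
force: [0.3, 0.5, -0.0]
opening: 0.0006
gripper_force: 0.0
```

Emit:
play_rows(
  plan=[
    [0,0,0.2,0,0,0],
    [0,0,0.2,0,0,0],
    [0,0,0.2,0,0,0],
    [0,0,0.2,0,0,0],
    [0,0,0.2,0,0,0],
    [0,0,0.2,0,0,0],
    [0,0,0.2,0,0,0],
    [0,0,0,0,0,0],
    [0,0,0,0,0,0],
    [0,0,0,0,0,0],
  ],
)

```text
clock: 22.73
tool_pos: [0.5183, 0.2839, 0.1146]
orientation: [179.8, -0.0, 22.7]
force: [-1.1, 0.3, 5.1]
opening: 0.0006
gripper_force: 2.3
```

Emit:
play_rows(
  plan=[
    [0,0,0.15,0,0,0],
    [0,0,0.15,0,0,0],
    [0,0,0.15,0,0,0],
    [0,0,0.15,0,0,0],
    [0,0,0.15,0,0,0],
    [0,0,0,0,0,0],
    [0,0,0,0,0,0],
    [0,0,0,0,0,0],
    [0,0,0,0,0,0],
    [0,0,0,0,0,0],
    [0,0,0,0,0,0],
    [0,0,0,0,0,0],
    [0,0,0,0,0,0],
    [0,0,0,0,0,0],
    [0,0,0,0,0,0],
    [0,0,0,0,0,0],
    [0,0,0,0,0,0],
    [0,0,0,0,0,0],
    [0,0,0,0,0,0],
    [0,0,0,0,0,0],
  ],
)

```text
clock: 24.4
tool_pos: [0.5183, 0.284, 0.1074]
orientation: [179.8, -0.1, 22.7]
force: [-2.5, -0.8, 7.5]
opening: 0.0001
gripper_force: 3.7
```

```bash
python3 - <<'E'
from go import *
import cv2
from plant import *
a=snapshot("scene")["frame"][:,:,::-1];o=get_obs();print(o["tool_pos"],o["force"])
im=np.zeros((300,800,3),np.uint8);im[:,:400]=cv2.resize(a[150:225,280:380],(400,300),interpolation=2);im[:,400:]=cv2.resize(a[170:320,50:250],(400,300),interpolation=2)
im=np.vstack([im,np.zeros((300,800,3),np.uint8)]);im[300:,:400]=cv2.resize(a[190:265,200:300],(400,300),interpolation=2)
cv2.imwrite("pics/f6.png",im)
E
```

```text
[0.51831536 0.28392187 0.10740439] [-3.24235794 -0.01165441  6.66595818]
```

View pics/f6.png

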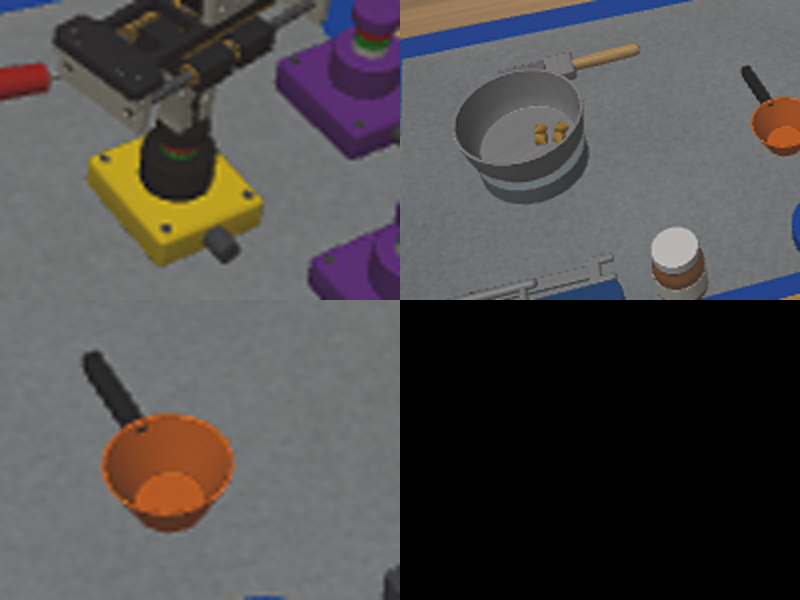

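The collar rim sits in the green band at px (180,152), with the white band sunk. The cup stands upright and empty at (165,470), and the slugs are in the bowl. The press reads about 11.6 mm at about 7 N.

```bash
python3 -c "
from plant import close_job;print(close_job())"
```

```text
the job is handed in; nothing more can be done
None
```

I handed the job in with the knob held about 11.6 mm down in the green band at roughly 7 N, the empty cup upright on the bench, and the slugs in the feeder bowl; I saw no slugs anywhere else but did not count all six separately, and the hand-in returned no verdict.

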